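Tap a gauge block home under the comparator

ROBOT

A 6-joint arm with a two-finger parallel gripper is mounted at the origin on the work surface. World frame = base frame: x ahead of the robot, y to its left, z up, the work surface at z = 0. Lengths are in mm, angles in degrees, forces in N, time in s.
With the tool pointing down it reaches from about 275 to 775 mm from the base axis. Payload 14.6 kg.
Tool frame: the origin (TCP) lies on the centre line of the jaws, within the pads' length; the fingertips stand 19 mm ahead of it and the grasp point (between the pads) is the TCP; z points along the fingers, y is the line along which they close (so a half turn about z gives the same grasp; the last joint's range is limited). The gripper opens to 85 mm and grips with 20 to 120 N. Pads are 22 mm wide; open, the fingers measure 114 mm over their backs; the gripper's body (76 mm by 85 mm) begins 54 mm behind the grasp point. The pads swing forward as they close: fully open they stand 13 mm farther back than shut.
Start: joints at [-78.455, 15.075, -2.767, 72.158, 0, 81.102], TCP at [183.365, -491.941, 250.278] pointing down, gripper open.
Joint ranges: [-151.79, 151.79], [-50.71, 97.33], [-67.44, 78.34], [-121.81, 120.89], [-77.56, 73.72], [-180, 180]. Speed limits (degrees/s): [108.29, 108.29, 147.25, 159.86, 180, 180].

INTERFACE

Orientations are given as a 3x3 rotation matrix whose columns are the frame's x, y, z axes.
In Python, from workcell import bot gives the robot as it stands.
- The arm moves only by the tool carry_out, never from a script. Its argument "series" is text: rows parted by semicolons, each of 5 numbers parted by spaces: the opening, from 0 (shut) to 1 (fully open), then the shift along the tool's x, y, z in cm, then the turn about the tool's z in rad. In form: jaw tx ty tz spin; .... A call has 1 to 5 rows; each row shifts and turns the commanded pose from where the row before left it, along the tool's axes as they then stand; what a row does not reach is not made up. A row lasts 1/8 s, in which the tool goes at most 62.5 mm and 10.7 degrees, less where a joint would pass 70% of its speed; a pose out of reach is approached as far as the arm can. A call is refused whole if a number of a shift passes 6.25 or a number of a turn 0.188, either way. A call with a gripper value outside its range is refused whole. The fingers move at their own pace and stop on an object; the grip force is fixed at half the most. Time passes only in rows, so rows that do not move let the fingers close. It gives the time, the measured TCP pose, the force, the opening and the grip force at its end, in the units of the state.
- bot.observe(): the state, without advancing time (a new reading comes with each control period).
- bot.get_image(name): name is "side" or "top"; returns a dict with "pixels" (384x512x3 uint8, red, green, blue), "range_z" (384x512 float32, mm along the optical axis (not along the pixel's ray), 0 where there is no reading), "vertical_fov" (degrees; the focal length in pixels is half the picture's height over the tangent of half this angle, whatever the lens; pixels are square), "cx", "cy" (the principal point, pixels), "R" (3x3) and "t" (3): a world point X has camera coordinates R X + t. Camera axes: x right, y down, z forward; pixel columns grow to the right and rows downward; lengths in mm; the calibration is good to about 2 mm. A picture is of the moment at which its call begins.
- bot.hand_in(): hands the job in; it is judged then, once.
The state is a dict: "clock": time; "joint_positions": joint angles; "joint_velocities": joint speeds; "joint_torque": joint torques, N m; "eef_pos": TCP position; "tool_rot": TCP orientation; "contact_force": force on the tool from outside, world axes, zero at the start; "ft_torque": the same for the moment, N m; "width": opening from 0.0 (shut) to 1.0 (fully open); "gripper_force": force on a finger pad.
Only numpy, scipy, OpenCV 4.12 (cv2) and the standard library are available. Lean on these libraries where they do the work, as an engineer would, in place of code of your own. Each camera call takes 0.05 s, during which the arm holds its last target. There are 200 camera calls.

TASK

Take the push rod from its rest and with its tip gently tap the gauge block along its guide into the comparator's hood until you feel it come up against the hidden stop, then keep it lightly pressed there for a second. Do not shove: the stop is only lightly clamped and must not shift, and keep the gripper off the block. Leave the block home against the stop, lay the rod back on its rest, and leave everything else alone.

Things in the scene. Friction and masses are not known exactly. Their poses are not given: they have to be found in the camera images.
- comparator: Comparator stand fixed to the bench: blue casting 245 x 130 mm, 42 mm high, from x = -75 to +170 mm; steel platen on it, top 50 mm above the bench; column, arm and dial indicator stand beyond x = +30 mm, above and behind a cream hood. Origin on the bench under the hood's mouth; +x is the way the block goes in. The straight guide runs along y = 0: two rails 8 mm high, 27 mm apart, x = -75 to +100 mm
- hood_mouth (a point): Middle of the hood's mouth on the guide line, 12 mm over the platen, axes as the comparator's. Hood x = 0 to 103 mm, inside 56 mm wide, 46 mm high over the platen, top 99 mm above the bench. Inside, unseen and unmeasured, 40 to 84 mm behind the mouth: the flat face (24 mm wide, 22 mm high; middle called stop_face) of a brass stop that slips back if pressed with over about 8 N, else stands firm
- block: Bright steel gauge block 40 mm long (along its x, which runs along the guide), 24 mm wide, 24 mm high, about 0.13 to 0.24 kg, lying between the rails in front of the hood. Origin at the middle of its underside, on the platen; +x towards the stop. It slides with 1 to 2 N of friction
- block_front (a point): Middle of the block's front face, which meets the stop: 20 mm ahead of its origin along +x, 12 mm up
- block_back (a point): Middle of the block's back face, which the rod pushes: 20 mm behind its origin, 12 mm up
- rod_grip (a point): Push rod's balance point, on its axis, where to grip it; x along the rod to the tip, z up. Square wooden handle 16 x 16 mm from 65 mm behind this point to 40 mm ahead of it, then a round steel shaft 9 mm thick with a white nylon tip 13 mm thick, ending 155 mm ahead. 0.10 kg. On the rest its axis is 48 mm above the bench
- rod_tip (a point): Middle of the rod's tip end, 155 mm ahead of rod_grip along the rod's x
- rest: Fixed rod rest, left or right of the comparator: grey foot 165 x 70 mm, two aluminium forks 8 mm thick, 55 mm behind and 85 mm ahead of the origin along x, 56 mm wide, tops 60 mm high. Origin on the bench under the rod's balance point; x to its tip. Flared notches carry handle (notch floor 40 mm up, 2 mm free each side there, more above) and shaft (43.5 mm up)
Things that resemble listed ones, but are neither listed nor needed, are in the scene too. What is shaped like the rest but green or turquoise is not meant.

How it is judged:
By the outcome, as a careful person would: the job done as asked, in the order asked, and still so for the second after the job is handed in, with the robot touching nothing.
It also fails if it takes over 72 s, if anything falls off the work surface, if the arm or the gripper's body presses on something with over 40 N, if the wrist force passes 120 N, or if a joint passes its speed limit or range.

## Working session

There is one attempt and no reset: what is moved stays moved. The work goes in short steps, Python scripts to look and compute and a tool call to move; the robot and the scene stay as the last step left them, time stands still between calls to the robot, and variables do not carry over. Pictures are saved under pics/ and viewed, at most 10 in all, crops included, and the job is handed in when it is done.

Besides the shell and the picture viewer there is one more tool, called after "Emit:" as name(argument=value, ...), one argument or row to a line, values as JSON. carry_out: Moves the arm, as the interface text tells. Its arguments: {"type":"object","properties":{"series":{"type":"string"}},"required":["series"]}

```bash
ls; mkdir -p pics
cat > h.py <<'E'
import numpy as np, cv2
from workcell import bot
def get(n,save=None):
    d=bot.get_image(n)
    if save: np.savez('pics/'+save+'.npz',**d); cv2.imwrite('pics/'+save+'.png',d['pixels'][:,:,::-1])
    return d
def load(s): return dict(np.load('pics/'+s+'.npz'))
def foc(d): return 192/np.tan(np.radians(float(d['vertical_fov']))/2)
def cloud(d):
    z=d['range_z'].astype(float); f=foc(d); v,u=np.mgrid[:384,:512]
    c=np.stack([(u-d['cx'])/f*z,(v-d['cy'])/f*z,z],-1)
    return (c-d['t'])@d['R']
def crop(d,u0,v0,u1,v1,k,name):
    cv2.imwrite('pics/'+name,cv2.resize(d['pixels'][v0:v1,u0:u1,::-1],None,fx=k,fy=k,interpolation=cv2.INTER_CUBIC))
def st():
    s=bot.observe(); print(s['clock'],s['eef_pos'],s['contact_force'],s['width'],s['gripper_force']); return s
E
python3 - <<'E'
from h import *
a=get('top','t0');b=get('side','s0')
cv2.imwrite('pics/both.png',np.hstack([a['pixels'],b['pixels']])[:,:,::-1])
for d in(a,b):print(foc(d),d['cx'],d['cy'],d['R'],d['t'])
s=st();print(s['tool_rot'])
E
```

```text
pics
349.47730948781054 255.3446009127065 188.58523624761443 [[ 0.00764599 -0.99996351  0.00381007]
 [-0.99399822 -0.00801608 -0.10910216]
 [ 0.10912872 -0.002953   -0.99402324]] [ -57.62949683  489.82182365 1073.85489902]
387.483084022925 257.35376262336723 190.5250673839423 [[-0.86477882 -0.50181153 -0.01851426]
 [-0.29554217  0.53842735 -0.78914562]
 [ 0.40597095 -0.67696468 -0.61392704]] [391.60203616 247.20137812 840.1856974 ]
0.1 [ 183.30265785 -491.71112934  249.87109002] [-0.53295273  0.47488821 -0.42650809] 1.0026434214964122 0.0
[[ 9.37031557e-01  3.49244634e-01 -2.17334360e-04]
 [ 3.49244676e-01 -9.37031066e-01  9.68087431e-04]
 [ 1.34450293e-04 -9.83031340e-04 -9.99999508e-01]]
```

View pics/t0.png

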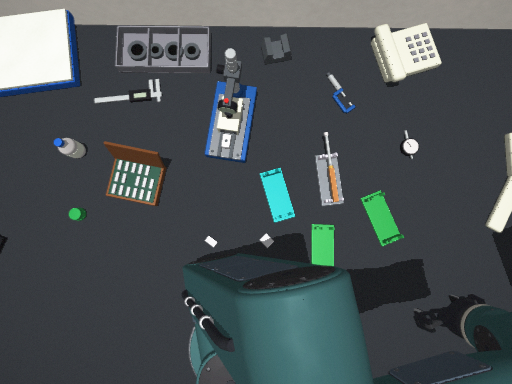

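View pics/s0.png

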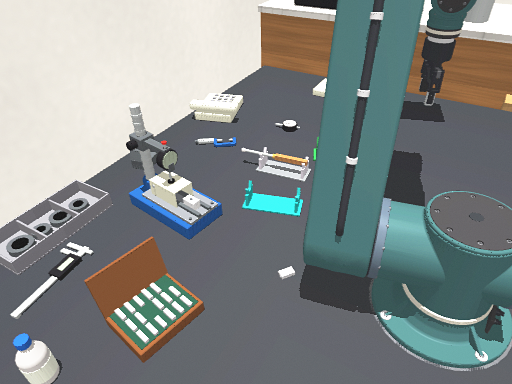

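The top view shows the comparator at about (231,120). There are four rest-like things: turquoise (277,195), green (380,218), green (322,245), and grey with the orange-handled rod (330,178). The grey one fits the description, and I'll confirm it in a crop.

Run:
```python
from h import *
a=load('t0');b=load('s0')
A=cv2.resize(a['pixels'][70:220,195:355],None,fx=5,fy=4*1.25,interpolation=2)[:,:,::-1]
cv2.imwrite('pics/c1.png',cv2.resize(a['pixels'][75:195,200:355,::-1],None,fx=5,fy=5,interpolation=2))
B=cv2.resize(b['pixels'][100:240,120:320,::-1],None,fx=4,fy=4,interpolation=2);cv2.imwrite('pics/c2.png',B)
```

```text
(no output)
```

View pics/c1.png

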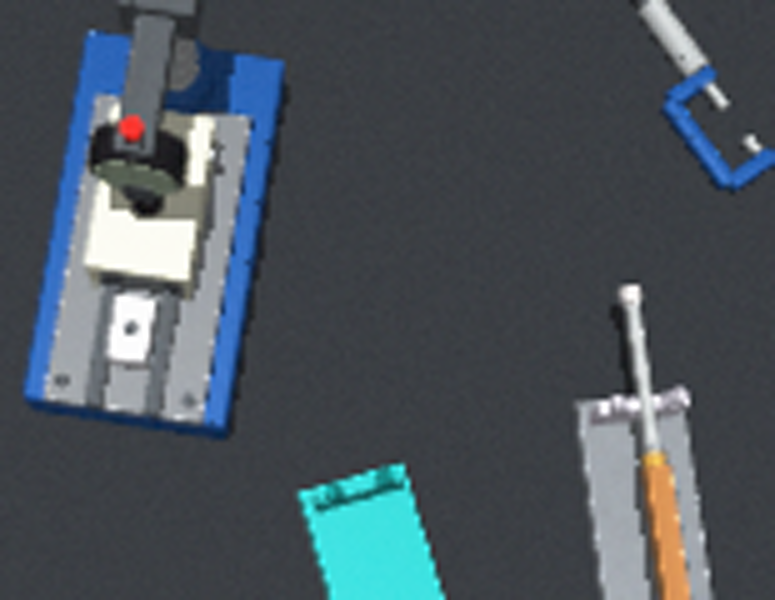

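View pics/c2.png

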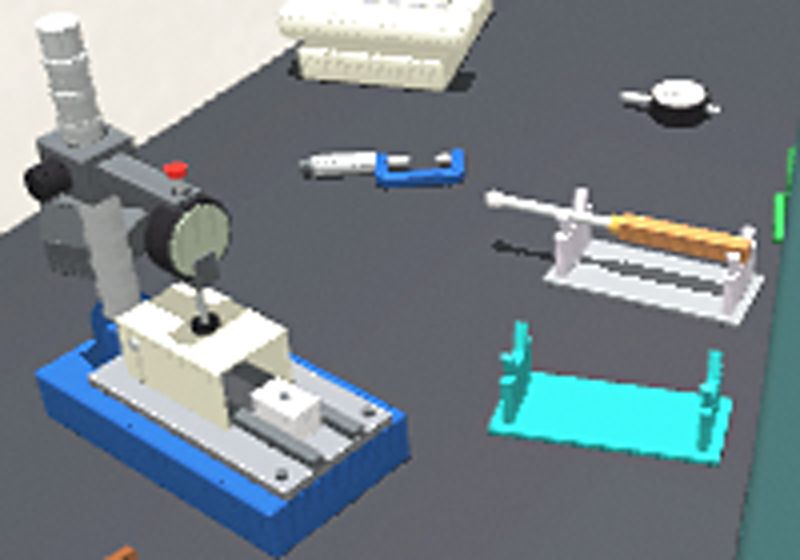

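The crops confirm it. The grey foot with aluminium forks and the orange-handled rod (top about (330,178)) is the rest. The white block sits between the rails just in front of the hood, at about (226,140) in the top view.

```bash
cat >> h.py <<'E'
def ray(d,u,v,z):
    f=foc(d); r=d['R'].T@np.array([(u-d['cx'])/f,(v-d['cy'])/f,1]); c=-d['R'].T@d['t']
    return c+r*(z-c[2])/r[2]
E
python3 - <<'E'
from h import *
for n in('t0','s0'):
    d=load(n);P=cloud(d);hsv=cv2.cvtColor(d['pixels'],cv2.COLOR_RGB2HSV);H,S,V=[hsv[...,i].astype(int) for i in range(3)]
    print(n)
    v,u=np.mgrid[:384,:512]
    box=(u>195)&(u<265)&(v>70)&(v<170) if n=='t0' else (u>125)&(u<225)&(v>170)&(v<240)
    bl=box&(H>100)&(H<125)&(S>150)
    top=bl&(abs(P[...,2]-42)<4)
    print('blue',bl.sum(),top.sum(),np.percentile(P[bl][:,2],[5,25,50,75,95]))
    x=P[top][:,:2].astype(np.float32); print(cv2.minAreaRect(x))
    pl=(abs(P[...,2]-50)<2.5)&box&(S<60); 
    print('platen',pl.sum(),np.median(P[pl],0),cv2.minAreaRect(P[pl][:,:2].astype(np.float32)))
    bk=box&(abs(P[...,2]-74)<2.5)&(V>150)&(S<60)
    print('block',bk.sum(),P[bk].mean(0),cv2.minAreaRect(P[bk][:,:2].astype(np.float32)))
    rb=(u>310)&(u<350)&(v>125)&(v<210) if n=='t0' else (u>235)&(u<315)&(v>140)&(v<185)
    og=rb&(H>5)&(H<22)&(S>120)
    q=P[og]; print('handle',og.sum(),np.median(q,0),cv2.minAreaRect(q[:,:2].astype(np.float32)))
    hi=rb&(P[...,2]>36)&(P[...,2]<64); q=P[hi]; m=q.mean(0);w=np.linalg.svd(q-m,full_matrices=False)[2][0]; t=(q-m)@w
    print('rod',hi.sum(),m,w,t.min(),t.max(), m+w*t.min(), m+w*t.max())
    ft=rb&(S<60)&(V>100)&(P[...,2]<14)&(P[...,2]>3); print('foot',ft.sum(),cv2.minAreaRect(P[ft][:,:2].astype(np.float32)))
t=load('t0')
for p in[(27,403),(222,435),(92,32),(285,62)]: print(ray(t,200+p[0]/5-.4,75+p[1]/5-.4,42))
E
```

```text
t0
blue 951 735 [22.7525966  40.53687167 42.48339051 44.26565819 68.71117188]
((707.0925903320312, 26.45767593383789), (129.9209442138672, 243.63333129882812), 81.61573028564453)
platen 635 [652.64471771  16.6863276   50.36804254] ((684.9041137695312, 30.240158081054688), (99.2116470336914, 199.50668334960938), 81.6474609375)
block 73 [632.7351225   37.56745994  74.50091495] ((633.4589233398438, 37.4832649230957), (23.909128189086914, 39.020713806152344), 81.6378173828125)
handle 197 [ 503.10146579 -292.33125539   55.5553608 ] ((505.480224609375, -292.783935546875), (110.0350341796875, 15.595821380615234), 7.771942138671875)
rod 411 [ 540.6705289  -287.97211478   52.60513137] [-0.99274605 -0.11893099  0.01762649] -128.71815111014817 91.09215484288978 [ 668.45496541 -272.66353765   50.3362817 ] [ 450.2391517  -298.80579492   54.21076666]
foot 618 ((526.058837890625, -290.13653564453125), (164.4618682861328, 71.48563385009766), 7.0135498046875)
s0
blue 1421 548 [ 6.84863455 19.26628157 33.82760443 41.66408462 45.01920648]
((706.3905029296875, 27.53551483154297), (130.05050659179688, 24
[... 291 characters left out ...]
95288086, 190.84426879882812), 82.08130645751953)
handle 165 [ 502.14596413 -287.96388445   51.62889449] ((270.1427917480469, 149.87380981445312), (104.94754028320312, 1038.619873046875), 28.244098663330078)
rod 414 [ 535.00441857 -280.3839924    50.55798605] [-0.9877034  -0.15632028  0.00244237] -131.54545417764464 88.23954195994399 [ 664.93231082 -259.82077016   50.23670333] [ 447.84992303 -294.17762231   50.77349969]
foot 627 ((580.9718627929688, -310.1250305175781), (263.88043212890625, 244.07626342773438), 23.861494064331055)
[592.70028595 105.021078    42.        ]
[573.35176362 -17.54966143  42.        ]
[835.43452382  68.93051685  42.        ]
[816.54248694 -55.25644953  42.        ]
```

Emit:
carry_out(
  series="1 0 0 0 0.117; 1 0 0 0 0.117; 1 5.05 -2.26 1 0; 1 5.05 -2.26 1 0; 1 5.05 -2.26 2 0",
)

```text
clock: 0.72
eef_pos: [326.8, -405.3, 210.2]
tool_rot: [[0.993, 0.122, 0.0], [0.122, -0.993, -0.001], [0.0, 0.001, -1.0]]
contact_force: [-0.8, -0.8, -0.0]
width: 0.999
gripper_force: 0.0
```

Emit:
carry_out(
  series="1 5.05 -2.26 2 0; 1 5.05 -2.26 2 0; 1 5.05 -2.26 2 0; 1 5.05 -2.26 2 0; 1 0 0 2 0",
)

```text
clock: 1.35
eef_pos: [517.3, -289.4, 109.0]
tool_rot: [[0.992, 0.126, 0.0], [0.126, -0.992, 0.001], [0.0, -0.001, -1.0]]
contact_force: [-1.3, -0.5, 0.5]
width: 0.999
gripper_force: 0.0
```

Run:
```python
from h import *
d=get('side','s1'); s=st(); print(s['tool_rot'])
crop(d,220,90,340,190,6,'c3.png')
```

```text
1.4 [ 515.09111134 -289.57078606  106.61430129] [-0.55817207 -0.07813757 -3.54587013] 1.000352484256623 0.0
[[ 0.99212272  0.12523129 -0.00310491]
 [ 0.12523905 -0.99212359  0.00244359]
 [-0.00277444 -0.00281319 -0.99999219]]
```

View pics/c3.png

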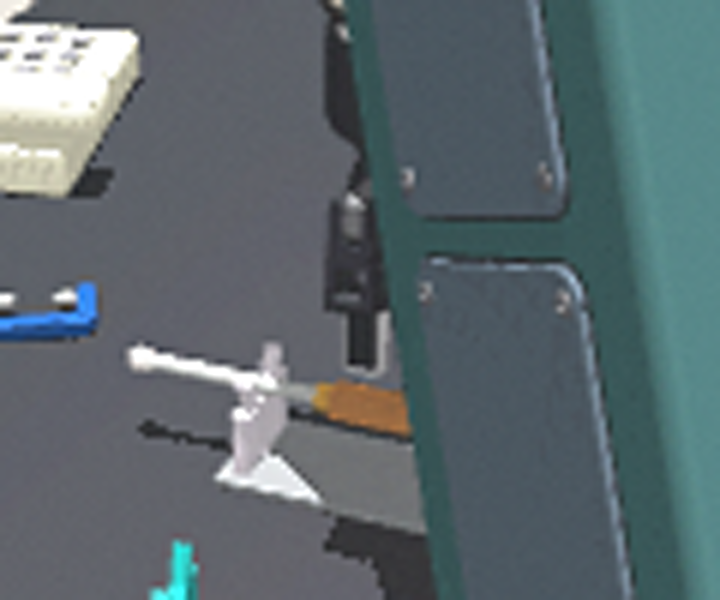

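The picture shows the gripper above the orange handle at crop (370,360), between the forks; the far finger lines up behind the rod. Next I lower.

Emit:
carry_out(
  series="1 0 0.15 2 0; 1 0 0 2 0; 1 0 0 1.2 0; 1 0 0 0.5 0; 1 0 0 0 0",
)

```text
clock: 2.02
eef_pos: [515.0, -293.3, 53.5]
tool_rot: [[0.992, 0.122, 0.0], [0.122, -0.992, -0.0], [0.0, 0.0, -1.0]]
contact_force: [0.5, 0.2, -0.0]
width: 0.998
gripper_force: 0.0
```

Run:
```python
from h import *
for i in range(2): d=get('top'); s=st()
print(s['tool_rot'])
P=cloud(d);hsv=cv2.cvtColor(d['pixels'],cv2.COLOR_RGB2HSV).astype(int);v,u=np.mgrid[:384,:512]
og=(u>310)&(u<350)&(v>125)&(v<210)&(hsv[...,0]>5)&(hsv[...,0]<22)&(hsv[...,1]>120);print(og.sum())
cv2.imwrite('pics/c4.png',cv2.resize(d['pixels'][110:230,270:390,::-1],None,fx=5,fy=5,interpolation=2))
```

```text
2.075 [ 515.15592277 -293.33384073   53.77066813] [-0.13824414  0.55267596  0.49538312] 1.001463729095766 0.0
2.125 [ 515.2257783  -293.3516951    53.90015023] [-0.65600916 -0.3514062   1.21285472] 1.0026972734208313 0.0
[[ 9.92480320e-01  1.22402592e-01  6.47795715e-04]
 [ 1.22402914e-01 -9.92480374e-01 -4.83962733e-04]
 [ 5.83686240e-04  5.59615572e-04 -9.99999673e-01]]
2
```

Emit:
carry_out(
  series="1 0 -0.18 0.5 0; 0 0 0 0 0; 0 0 0 0 0; 0 0 0 0 0; 0 0 0 0 0",
)

```text
clock: 2.75
eef_pos: [514.9, -291.4, 48.5]
tool_rot: [[0.992, 0.123, 0.0], [0.123, -0.992, -0.0], [0.0, 0.0, -1.0]]
contact_force: [-2.1, -0.1, 5.3]
width: 0.176
gripper_force: 58.3
```

Emit:
carry_out(
  series="0 0 0 0 0; 0 0 0 0 0; 0 0 0 0 0",
)

```text
clock: 3.12
eef_pos: [514.9, -291.5, 48.5]
tool_rot: [[0.992, 0.123, 0.0], [0.123, -0.992, -0.0], [0.0, 0.0, -1.0]]
contact_force: [-0.6, 0.3, 5.8]
width: 0.177
gripper_force: 58.6
```

Emit:
carry_out(
  series="0 0 0 -1 0; 0 0 0 -2 0; 0 0 0 -2 0; 0 0 0 -1.2 0; 0 0 0 0 0",
)

```text
clock: 3.75
eef_pos: [515.1, -291.5, 110.9]
tool_rot: [[0.992, 0.123, 0.001], [0.123, -0.992, -0.001], [0.001, 0.001, -1.0]]
contact_force: [0.4, 0.8, -0.4]
width: 0.177
gripper_force: 58.6
```

Emit:
carry_out(
  series="0 -3 0 0 0.1345; 0 -3 0 0 0.1345; 0 -0.5 -5 0 0; 0 -0.5 -6 0 0; 0 -0.5 -6 0 0",
)

```text
clock: 4.38
eef_pos: [464.4, -122.7, 109.6]
tool_rot: [[0.989, -0.147, -0.001], [-0.147, -0.989, 0.0], [-0.001, -0.0, -1.0]]
contact_force: [0.3, 0.2, -0.4]
width: 0.171
gripper_force: 58.8
```

```bash
cat >> h.py <<'E'
O=np.array([659.7,33.9]);ca,sa=np.cos(np.radians(-8.35)),np.sin(np.radians(-8.35))
def comp(p): q=np.asarray(p)[...,:2]-O; return np.stack([q@[ca,sa],q@[-sa,ca]],-1)
E
python3 - <<'E'
from h import *
for i in range(3): d=get('top','t2'); s=st()
R=s['tool_rot'];e=s['eef_pos'];print(R, comp(e))
P=cloud(d); L=(P-e)@R   # tool frame
m=(L[...,0]>45)&(L[...,0]<200)&(abs(L[...,1])<25)&(abs(L[...,2])<25)&(P[...,2]>60)
q=L[m]; print(m.sum(), q[:,0].max())
for a in range(45,175,15):
    k=(q[:,0]>a)&(q[:,0]<=a+15)
    if k.any(): print(a,k.sum(),q[k].mean(0),q[k][:,2].min())
E
```

```text
4.425 [ 463.39221503 -116.5502743   109.53039306] [-2.8301222   6.16946363 -0.83475723] 0.1772310742541131 58.94589185714722
4.475 [ 463.80706332 -119.45180019  109.62542492] [-0.54769679  0.14599434 -0.87584817] 0.1747899791295561 58.94375681877136
4.525 [ 464.43787784 -121.78658012  109.78199887] [-0.08081511 -0.59926414 -0.75953707] 0.17235576566854244 58.94449174404144
[[ 9.89876985e-01 -1.41923880e-01 -1.08044530e-03]
 [-1.41923174e-01 -9.89877425e-01  7.04683072e-04]
 [-1.16951977e-03 -5.44209328e-04 -9.99999168e-01]] [-170.58348007 -182.39211579]Traceback (most recent call last):
  File "<stdin>", line 6, in <module>
    return umr_maximum(a, axis, None, out, keepdims, initial, where)
ValueError: zero-size array to reduction operation maximum which has no identity
```

Run:
```python
from h import *
d=get('side','s2');t=load('t2');s=st()
cv2.imwrite('pics/c5.png',np.vstack([cv2.resize(x,(760,297),interpolation=2) for x in (t['pixels'][40:220,100:400+100-0],)][0:1]+[cv2.resize(d['pixels'][80:260,120:520],(760,300),interpolation=2)])[:,:,::-1])
```

```text
4.575 [ 464.77925643 -123.36847631  109.86824935] [ 0.15380484 -0.68612098 -1.13607505] 0.17682198951864375 58.94471526145935
```

View pics/c5.png

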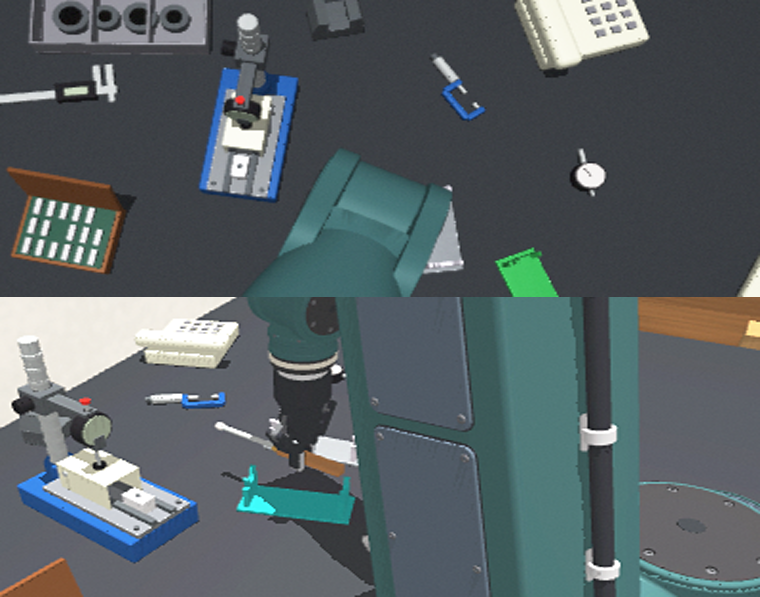

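The rod is held in the jaws over the turquoise rest, with its tip visible in the side view at about (236,158). The upper arm blocks the top view. I'll measure the rod from the side depth.

```bash
cat >> h.py <<'E'
def rod(d,s):
    R=s['tool_rot'];e=s['eef_pos'];P=cloud(d); L=(P-e)@R
    ok=(d['range_z']>0)&(L[...,0]>45)&(L[...,0]<200)&(abs(L[...,1])<25)&(abs(L[...,2])<25); q=L[ok]
    print(ok.sum(), np.sort(q[:,0])[-6:])
    for a in range(45,175,15):
        k=(q[:,0]>a)&(q[:,0]<=a+15)
        if k.any(): print(a,k.sum(),q[k].mean(0).round(1),q[k].min(0).round(1),q[k].max(0).round(1))
E
python3 - <<'E'
from h import *
rod(load('s2'),bot.observe())
E
```

```text
108 [150.03686108 150.48761577 150.65135339 150.94705014 152.23452012
 153.20729555]
45 11 [53.4 -6.7 -1.3] [47.  -8.8 -5. ] [58.8 -3.1  3.4]
60 15 [67.2 -5.1 -1.4] [60.8 -7.8 -4.3] [74.1 -0.   2.9]
75 14 [82.2 -5.5 -1.9] [75.3 -8.7 -5.5] [88.4 -1.   2.7]
90 16 [97.5 -5.5 -1.7] [90.7 -9.7 -4.9] [104.3  -0.5   3.2]
105 16 [113.4  -6.   -1.9] [105.4 -10.5  -4.5] [119.9   2.3   5.7]
120 12 [128.9  -5.5  -1.6] [123.3  -9.4  -3.9] [134.5  -0.5   2.3]
135 18 [143.8  -5.6  -2.2] [137.3  -9.3  -6.2] [149.1   3.9   3.2]
150 6 [151.3  -7.   -2.2] [150.  -11.2  -6.2] [153.2  -3.    5.5]
```

Emit:
carry_out(
  series="0 -1.7 -4.6 0 0; 0 -1.7 -4.6 0 0; 0 -1.7 -4.6 0 0; 0 -1.7 -4.65 0 0; 0 0 0 2 0",
)

```text
clock: 5.2
eef_pos: [421.2, 39.6, 90.7]
tool_rot: [[0.994, -0.112, 0.004], [-0.112, -0.993, 0.022], [0.001, -0.022, -1.0]]
contact_force: [0.3, -0.1, -0.5]
width: 0.177
gripper_force: 59.1
```

Emit:
carry_out(
  series="0 0 0 1.75 0; 0 0 0 1 0; 0 0 0 0 0; 0 0 0 0 0",
)

```text
clock: 5.7
eef_pos: [421.5, 39.6, 63.2]
tool_rot: [[0.994, -0.113, 0.003], [-0.113, -0.993, 0.022], [0.0, -0.022, -1.0]]
contact_force: [0.2, 0.1, -0.4]
width: 0.174
gripper_force: 59.1
```

Run:
```python
from h import *
d=get('side','s3');get('top','t3');s=st();e=s['eef_pos'];R=s['tool_rot']; print(comp(e),np.degrees(np.arctan2(R[1,0],R[0,0])),R[2])
rod(d,s)
crop(d,110,120,270,240,5,'c6.png')
P=cloud(d);u=P[...,0];m=(d['range_z']>0)&(abs(P[...,2]-62)<9); c=comp(P); m&=(abs(c[...,1])<12)&(c[...,0]<-50)&(c[...,0]>-150)
q=np.c_[c[m],P[m][:,2]];print(m.sum());
for a in range(-150,-50,20):
    k=(q[:,0]>a)&(q[:,0]<=a+20)
    if k.any(): print(a,k.sum(),q[k].mean(0).round(1),q[k].min(0).round(1),q[k].max(0).round(1))
```

```text
5.8 [421.59087967  39.80966043  63.29404277] [ 0.11001051 -0.49286443 -1.19446749] 0.17818414623762768 59.09385859966278
[-236.44322872  -28.73111319] -6.457854528086819 [ 5.32298161e-04 -2.18231134e-02 -9.99761706e-01]
337 [198.01559429 198.4305459  198.50576079 198.56661984 199.46729456
 199.52354783]
60 15 [68.9 -3.6 -1.8] [60.5 -6.5 -5.9] [74.8  0.9  1.9]
75 18 [82.3 -3.7 -2. ] [75.3 -6.7 -5.2] [88.9  0.6  2.2]
90 19 [97.8 -3.1 -2.1] [91.2 -6.5 -4.8] [104.9   0.6   1.1]
105 17 [112.6  -3.7  -2.1] [106.6  -6.   -6.4] [119.7   0.7   2.9]
120 18 [127.8  -3.1  -1.9] [120.9  -5.8  -5.5] [134.5   0.6   3. ]
135 22 [143.4  -3.4  -2.4] [135.7  -9.4  -6.3] [149.5   3.1   3.1]
150 54 [161.2  -5.6  13.3] [150.1 -24.4  -7.4] [164.6  24.4  24.9]
165 67 [172.9  -3.6  10.6] [165.2 -24.8   3.5] [180.   23.   24.6]
0
```

View pics/c6.png

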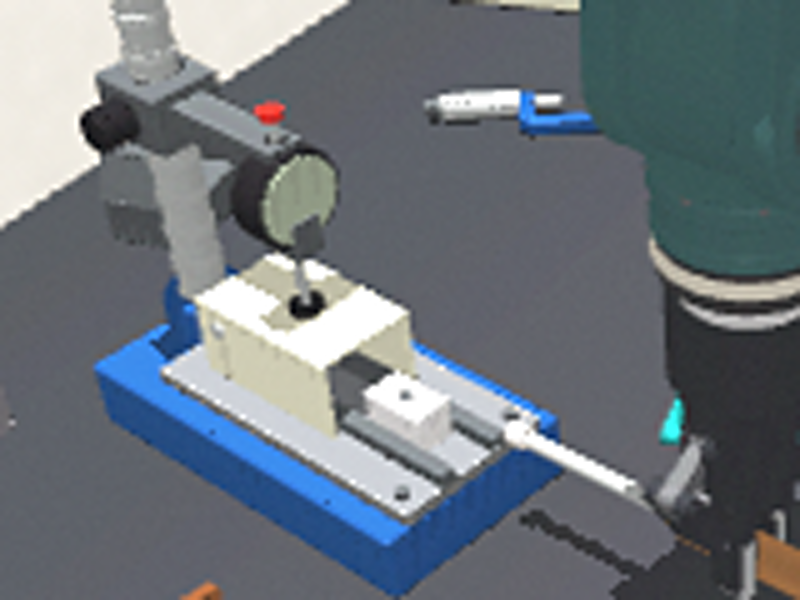

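The rod tip, at crop (518,432), is level with the platen but about 29 mm to the right of the guide, because the fast sideways rows were cut short. I'll correct sideways slowly, along with the heading.

Emit:
carry_out(
  series="0 0 0 0 0.033; 0 0 -0.9 0.05 0; 0 0 -0.9 0.05 0; 0 0 -0.9 0.05 0; 0 0 -0.17 0 0",
)

```text
clock: 6.42
eef_pos: [421.7, 43.7, 62.2]
tool_rot: [[0.993, -0.115, 0.004], [-0.115, -0.992, 0.041], [-0.001, -0.041, -0.999]]
contact_force: [0.4, 0.3, -0.7]
width: 0.178
gripper_force: 59.1
```

```bash
cat > q.py <<'E'
from h import *
import sys
d=get('side',sys.argv[1]);s=st();e=s['eef_pos'];R=s['tool_rot'];print(comp(e),np.degrees(np.arctan2(R[1,0],R[0,0])),R[2])
P=cloud(d);c=comp(P);m=(d['range_z']>0)&(abs(P[...,2]-62)<9)&(abs(c[...,1])<12)&(c[...,0]<-50)&(c[...,0]>-170)
q=np.c_[c[m],P[m][:,2]];print(m.sum(),np.sort(q[:,0])[-4:])
for a in range(-170,-50,20):
    k=(q[:,0]>a)&(q[:,0]<=a+20)
    if k.any(): print(a,k.sum(),q[k].mean(0).round(1),q[k].min(0).round(1),q[k].max(0).round(1))
b=(d['range_z']>0)&(abs(P[...,2]-74)<3)&(abs(c[...,1])<16)&(c[...,0]<0)&(c[...,0]>-60);print('block top',b.sum(),c[b].min(0),c[b].max(0),c[b].mean(0))
E
python3 q.py s4
```

```text
6.475 [421.6810902   43.61243501  62.24067043] [ 0.16686139 -0.56459424 -1.27743059] 0.17764460960948575 59.09366190433502
[-236.90621214  -24.95554982] -6.62924888754275 [-0.00115803 -0.04064208 -0.9991731 ]
0 []
block top 94 [-48.168515   -13.03433658] [-7.3432916  13.11480982] [-28.50228078   1.15389608]
```

Run:
```python
from h import *
s=bot.observe();print(s['joint_positions'])
```

```text
[ -6.63334768  14.17412481 -36.86217387  39.03021822   2.32925772
 179.99589782]
```

Joint 6 has run into its +180° limit. That stalled the last move and left the tool tilted 2.3°. I'll lift clear and unwind it nearly a full turn the other way, with the rod in hand and clear of obstacles.

Emit:
carry_out(
  series="0 0 0 -1.5 0; 0 0 0 -2 0; 0 0 0 -1.5 0; 0 0 0 0 -0.1; 0 0 0 0 -0.184",
)

```text
clock: 7.1
eef_pos: [421.6, 41.3, 112.4]
tool_rot: [[0.985, 0.172, 0.004], [0.171, -0.984, 0.04], [0.011, -0.039, -0.999]]
contact_force: [0.1, 0.2, -1.2]
width: 0.174
gripper_force: 59.1
```

Emit:
carry_out(
  series="0 0 0 0 -0.184; 0 0 0 0 -0.184; 0 0 0 0 -0.184; 0 0 0 0 -0.184; 0 0 0 0 -0.184",
)

```text
clock: 7.72
eef_pos: [421.5, 41.3, 112.2]
tool_rot: [[0.459, 0.888, 0.004], [0.888, -0.459, 0.04], [0.037, -0.015, -0.999]]
contact_force: [0.3, -0.6, -1.1]
width: 0.176
gripper_force: 59.1
```

Emit:
carry_out(
  series="0 0 0 0 -0.184; 0 0 0 0 -0.184; 0 0 0 0 -0.184; 0 0 0 0 -0.184; 0 0 0 0 -0.184",
)

```text
clock: 8.35
eef_pos: [421.5, 41.3, 112.2]
tool_rot: [[-0.429, 0.903, 0.004], [0.903, 0.428, 0.04], [0.035, 0.02, -0.999]]
contact_force: [0.1, 0.2, -1.5]
width: 0.174
gripper_force: 59.1
```

Emit:
carry_out(
  series="0 0 0 0 -0.184; 0 0 0 0 -0.184; 0 0 0 0 -0.184; 0 0 0 0 -0.184; 0 0 0 0 -0.184",
)

```text
clock: 8.98
eef_pos: [421.5, 41.3, 112.2]
tool_rot: [[-0.978, 0.206, 0.004], [0.206, 0.978, 0.04], [0.005, 0.04, -0.999]]
contact_force: [-0.9, 0.1, -0.9]
width: 0.176
gripper_force: 59.1
```

Emit:
carry_out(
  series="0 0 0 0 -0.184; 0 0 0 0 -0.184; 0 0 0 0 -0.184; 0 0 0 0 -0.184; 0 0 0 0 -0.184",
)

```text
clock: 9.6
eef_pos: [421.5, 41.3, 112.2]
tool_rot: [[-0.757, -0.654, 0.004], [-0.653, 0.756, 0.04], [-0.029, 0.028, -0.999]]
contact_force: [-0.0, -0.7, -1.4]
width: 0.171
gripper_force: 59.1
```

Emit:
carry_out(
  series="0 0 0 0 -0.184; 0 0 0 0 -0.184; 0 0 0 0 -0.184; 0 0 0 0 -0.184; 0 0 0 0 -0.184",
)

```text
clock: 10.22
eef_pos: [421.5, 41.3, 112.2]
tool_rot: [[0.061, -0.998, 0.004], [-0.997, -0.061, 0.04], [-0.04, -0.006, -0.999]]
contact_force: [0.4, 0.6, -1.3]
width: 0.174
gripper_force: 59.1
```

Emit:
carry_out(
  series="0 0 0 0 -0.184; 0 0 0 0 -0.184; 0 0 0 0 -0.184; 0 0 0 0 -0.184; 0 0 0 0 -0.184",
)

```text
clock: 10.85
eef_pos: [421.4, 41.3, 112.2]
tool_rot: [[0.831, -0.556, 0.004], [-0.555, -0.831, 0.04], [-0.02, -0.036, -0.999]]
contact_force: [-0.1, -0.4, -0.1]
width: 0.178
gripper_force: 59.1
```

Emit:
carry_out(
  series="0 0 0 0 -0.184; 0 0 0 0 -0.16; 0 0 0 0 -0.099; 0 0 0 0 0; 0 0 0 0 0",
)

```text
clock: 11.48
eef_pos: [421.5, 41.3, 112.2]
tool_rot: [[0.988, -0.154, 0.004], [-0.154, -0.987, 0.04], [-0.003, -0.04, -0.999]]
contact_force: [-0.0, 0.2, -2.1]
width: 0.178
gripper_force: 59.1
```

```bash
python3 q.py s5
python3 - <<'E'
from h import *
s=bot.observe();print(s['joint_positions'])
rod(load('s5'),s)
E
```

```text
11.525 [421.49247674  41.3302784  112.21573248] [ 0.03878627  0.01567898 -1.4315546 ] 0.17584928612922526 59.089672565460205
[-236.76141216  -27.24090466] -8.840601481923272 [-0.00265101 -0.04047975 -0.99917684]
2 [-72.00271815 -66.53627294]
-90 1 [-72.    2.8  53.6] [-72.    2.8  53.6] [-72.    2.8  53.6]
-70 1 [-66.5   1.1  53.1] [-66.5   1.1  53.1] [-66.5   1.1  53.1]
block top 95 [-48.41043856 -12.84277718] [-5.41567373 13.43360034] [-28.39413831   0.8911828 ]
[  -6.94678809   10.67360021  -31.98659848   47.41490005    2.32371236
 -178.10463414]
118 [149.648754   149.76575536 151.07490612 151.25462278 151.50676486
 152.17027497]
45 4 [53.9 -7.  -0.2] [45.3 -9.5 -3.1] [57.8 -6.1  1.5]
60 15 [68.4 -4.4 -2. ] [60.1 -7.2 -4.7] [75.   0.2  2.5]
75 18 [83.  -3.4 -2.3] [75.5 -6.9 -6.9] [89.7  1.4  1.9]
90 18 [98.  -3.6 -1.7] [91.2 -7.5 -5.7] [104.6   0.9   1.4]
105 17 [112.5  -3.5  -2.2] [106.5  -6.2  -5.2] [119.9   1.1   2.8]
120 20 [128.3  -3.8  -1.8] [120.9  -6.8  -5.8] [134.4   1.6   2.7]
135 22 [144.3  -3.6  -2.5] [137.1  -8.6  -8.1] [149.8   4.8   6.1]
150 4 [151.5  -6.   -3.3] [151.1  -7.4  -6.6] [152.2  -3.3   0.7]
```

Emit:
carry_out(
  series="0 0 -0.8 0 -0.0085; 0 0 -0.9 0 0; 0 0 -0.82 1.2 0; 0 0 0 2 0; 0 0 0 1.87 0",
)

```text
clock: 12.15
eef_pos: [425.2, 68.9, 61.3]
tool_rot: [[0.99, -0.143, 0.003], [-0.143, -0.989, 0.04], [-0.003, -0.04, -0.999]]
contact_force: [-0.1, -0.2, -1.3]
width: 0.171
gripper_force: 59.1
```

Emit:
carry_out(
  series="0 0 0 0 0; 0 0 0 0 0",
)

```text
clock: 12.4
eef_pos: [425.5, 68.5, 62.8]
tool_rot: [[0.99, -0.143, 0.004], [-0.143, -0.989, 0.04], [-0.002, -0.04, -0.999]]
contact_force: [0.8, 0.1, -1.0]
width: 0.178
gripper_force: 59.1
```

```bash
python3 q.py s6; python3 -c "
from h import *
for i in range(6): get('top');st()
d=load('s6'); crop(d,120,160,240,240,6,'c7.png')"
```

```text
12.45 [425.68292049  68.40565327  63.00520763] [ 0.11792264  0.08684163 -1.9367568 ] 0.17666371077662063 59.083818197250366
[-2.36547266e+02  1.55990868e-01] -8.240614893851433 [-0.00157422 -0.04053828 -0.99917675]
107 [-86.00748546 -84.53969832 -83.67348798 -83.40383352]
-170 19 [-159.4    4.5   65.3] [-167.1    0.9   61.1] [-152.4    7.8   68.2]
-150 25 [-140.9    3.4   65. ] [-149.8   -2.    60.8] [-132.1    7.8   68.4]
-130 25 [-120.3    4.1   65.2] [-129.9   -1.7   59.9] [-110.9    7.2   68.8]
-110 26 [-98.6   3.6  64.8] [-109.1   -3.3   59.5] [-90.2   8.4  68.5]
-90 12 [-86.6   4.6  66.6] [-89.1  -0.9  61.7] [-83.4   9.8  70.5]
block top 98 [-48.73009516 -13.48047622] [-6.93092884 13.62123715] [-28.75388227   1.08195984]
12.5 [425.75375775  68.33438303  63.07301   ] [ 0.15485713  0.15224612 -1.36771007] 0.1760414166163562 59.08375024795532
12.55 [425.76700982  68.29103378  63.09483091] [-0.1181937  -0.42737824 -1.04142119] 0.1718679861739579 59.084036350250244
12.6 [425.74071542  68.25934538  63.04129184] [-0.35532422  0.00873225 -0.75538843] 0.17362825925531414 59.083707332611084
12.65 [425.63592173  68.25001027  62.98016331] [ 0.20479928  0.24866349 -0.84627916] 0.17641822104816335 59.084646105766296
12.7 [425.57128724  68.25248053  62.89303882] [ 0.37276461 -0.3665286  -0.86586502] 0.1685982511986726 59.08451735973358
12.75 [425.54080635  68.23537221  62.82966959] [-0.31651649  0.17964586 -1.29318495] 0.17408162456394605 59.08353388309479
```

View pics/c7.png

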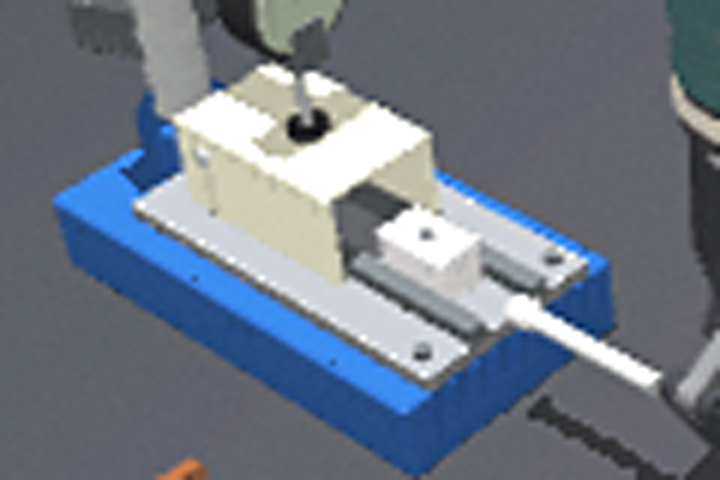

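The tip, at crop (520,308), is now in line with the guide, about 35 mm behind the block. I'll close that gap, then touch the block slowly.

Emit:
carry_out(
  series="0 0.6 0 0 0; 0 0.8 0 0 0; 0 0.8 0 0 0; 0 0.5 0 0 0; 0 0 0 0 0",
)

```text
clock: 13.38
eef_pos: [452.4, 64.3, 62.4]
tool_rot: [[0.99, -0.144, 0.004], [-0.144, -0.989, 0.04], [-0.002, -0.041, -0.999]]
contact_force: [0.2, 0.1, -1.0]
width: 0.174
gripper_force: 59.1
```

Emit:
carry_out(
  series="0 0.1 0 0 0; 0 0.1 0 0 0; 0 0.1 0 0 0; 0 0.1 0 0 0; 0 0.1 0 0 0",
)

```text
clock: 14.0
eef_pos: [457.1, 63.7, 62.5]
tool_rot: [[0.99, -0.143, 0.004], [-0.143, -0.989, 0.04], [-0.002, -0.04, -0.999]]
contact_force: [-0.2, 0.3, -1.4]
width: 0.173
gripper_force: 59.1
```

Emit:
carry_out(
  series="0 0.1 0 0 0; 0 0.1 0 0 0; 0 0.1 0 0 0; 0 0.1 0 0 0; 0 0.1 0 0 0",
)

```text
clock: 14.62
eef_pos: [461.8, 63.0, 62.4]
tool_rot: [[0.99, -0.143, 0.003], [-0.143, -0.989, 0.04], [-0.003, -0.04, -0.999]]
contact_force: [-1.0, 0.3, -0.6]
width: 0.178
gripper_force: 59.1
```

```bash
cat > f.py <<'E'
from h import *
F=[];E=[]
for i in range(5):
    d=bot.get_image('side'); s=bot.observe(); F.append(s['contact_force']@[ca,sa,0]); E.append(comp(s['eef_pos']))
print(s['clock'],'F',np.round(F,2),'x',np.round([e[0] for e in E],2),'y',E[-1][1],'z',s['eef_pos'][2])
P=cloud(d);c=comp(P);v=(d['range_z']>0)
m=v&(P[...,2]>58)&(P[...,2]<78)&(abs(c[...,1])<14)&(c[...,0]<60)&(c[...,0]>-60)
b=m&(P[...,2]>71)&(c[...,0]<-2); print('blocktop x',np.percentile(c[b][:,0],[2,98]) if b.any() else None)
E
python3 f.py
```

```text
14.875 F [-0.43 -0.35 -0.78 -0.12 -1.37] x [-199.86 -199.85 -199.87 -199.88 -199.85] y 0.059913477579367935 z 62.48252647309884
blocktop x [-47.15048706  -7.46744738]
```

Emit:
carry_out(
  series="0 0.1 0 0 0; 0 0.1 0 0 0; 0 0.1 0 0 0; 0 0.1 0 0 0; 0 0.1 0 0 0",
)

```text
clock: 15.5
eef_pos: [467.0, 62.2, 62.5]
tool_rot: [[0.99, -0.143, 0.004], [-0.143, -0.989, 0.04], [-0.002, -0.04, -0.999]]
contact_force: [-1.3, -0.3, -1.2]
width: 0.176
gripper_force: 59.1
```

Emit:
carry_out(
  series="0 0.1 0 0 0; 0 0.1 0 0 0; 0 0.1 0 0 0; 0 0.1 0 0 0; 0 0.1 0 0 0",
)

```text
clock: 16.12
eef_pos: [472.0, 61.5, 62.5]
tool_rot: [[0.99, -0.143, 0.004], [-0.144, -0.989, 0.04], [-0.002, -0.04, -0.999]]
contact_force: [-1.4, -0.5, -1.3]
width: 0.176
gripper_force: 59.1
```

```bash
python3 f.py
```

```text
16.375 F [-0.98 -0.79  0.33 -0.68 -0.27] x [-189.61 -189.65 -189.67 -189.64 -189.68] y 0.04123785195611518 z 62.52824746564845
blocktop x [-36.04091118  -4.60672194]
```

Emit:
carry_out(
  series="0 0.2 0 0 0; 0 0.2 0 0 0; 0 0.2 0 0 0; 0 0.2 0 0 0; 0 0.2 0 0 0",
)

```text
clock: 17.0
eef_pos: [481.9, 60.1, 62.4]
tool_rot: [[0.99, -0.143, 0.004], [-0.143, -0.989, 0.04], [-0.002, -0.04, -0.999]]
contact_force: [-1.8, -0.4, -0.1]
width: 0.174
gripper_force: 59.1
```

Emit:
carry_out(
  series="0 0.2 0 0 0; 0 0.2 0 0 0; 0 0.2 0 0 0; 0 0.2 0 0 0; 0 0.2 0 0 0",
)

```text
clock: 17.62
eef_pos: [491.8, 58.6, 62.4]
tool_rot: [[0.99, -0.143, 0.004], [-0.143, -0.989, 0.04], [-0.002, -0.04, -0.999]]
contact_force: [-1.3, 0.3, -1.2]
width: 0.17
gripper_force: 59.1
```

Emit:
carry_out(
  series="0 0.2 0 0 0; 0 0.2 0 0 0; 0 0.2 0 0 0; 0 0.2 0 0 0; 0 0.1 0 0 0",
)

```text
clock: 18.25
eef_pos: [500.7, 57.3, 62.4]
tool_rot: [[0.99, -0.143, 0.004], [-0.144, -0.989, 0.04], [-0.002, -0.04, -0.999]]
contact_force: [-1.5, -0.0, -0.9]
width: 0.173
gripper_force: 59.1
```

```bash
python3 f.py
```

```text
18.5 F [-1.18  0.28 -0.79 -0.98 -0.69] x [-160.65 -160.66 -160.65 -160.66 -160.69] y 0.09464293717408623 z 62.463642026725886
blocktop x [-8.59597262 -3.22212628]
```

Pushing friction reads about 1.4 N and the block front is at about x=+33, so the stop could come any time after +40. I'll move 4 mm more, then take small steps and check the force after each.

Emit:
carry_out(
  series="0 0.1 0 0 0; 0 0.1 0 0 0; 0 0.1 0 0 0; 0 0.1 0 0 0; 0 0.03 0 0 0",
)

```text
clock: 19.12
eef_pos: [504.9, 56.7, 62.4]
tool_rot: [[0.99, -0.143, 0.004], [-0.143, -0.989, 0.04], [-0.002, -0.041, -0.999]]
contact_force: [-0.8, -0.2, -0.7]
width: 0.175
gripper_force: 59.1
```

Emit:
carry_out(
  series="0 0.03 0 0 0; 0 0.03 0 0 0; 0 0.03 0 0 0; 0 0.03 0 0 0; 0 0.03 0 0 0",
)

```text
clock: 19.75
eef_pos: [506.4, 56.5, 62.4]
tool_rot: [[0.99, -0.143, 0.004], [-0.143, -0.989, 0.04], [-0.002, -0.04, -0.999]]
contact_force: [-1.9, 0.1, -1.1]
width: 0.175
gripper_force: 59.1
```

Emit:
carry_out(
  series="0 0.03 0 0 0; 0 0.03 0 0 0; 0 0.03 0 0 0; 0 0.03 0 0 0; 0 0.03 0 0 0",
)

```text
clock: 20.38
eef_pos: [507.8, 56.3, 62.4]
tool_rot: [[0.99, -0.144, 0.004], [-0.144, -0.989, 0.04], [-0.002, -0.04, -0.999]]
contact_force: [-1.2, 0.2, -1.3]
width: 0.177
gripper_force: 59.1
```

Emit:
carry_out(
  series="0 0.03 0 0 0; 0 0.03 0 0 0; 0 0.03 0 0 0; 0 0.03 0 0 0; 0 0.03 0 0 0",
)

```text
clock: 21.0
eef_pos: [509.3, 56.1, 62.4]
tool_rot: [[0.99, -0.143, 0.004], [-0.143, -0.989, 0.04], [-0.002, -0.04, -0.999]]
contact_force: [-1.7, -0.3, -0.9]
width: 0.177
gripper_force: 59.1
```

Emit:
carry_out(
  series="0 0.03 0 0 0; 0 0.03 0 0 0; 0 0.03 0 0 0; 0 0.03 0 0 0; 0 0.03 0 0 0",
)

```text
clock: 21.62
eef_pos: [510.8, 55.9, 62.4]
tool_rot: [[0.99, -0.143, 0.004], [-0.143, -0.989, 0.04], [-0.002, -0.041, -0.999]]
contact_force: [-1.0, 0.6, -1.0]
width: 0.172
gripper_force: 59.1
```

Emit:
carry_out(
  series="0 0.03 0 0 0; 0 0.03 0 0 0; 0 0.03 0 0 0; 0 0.03 0 0 0; 0 0.03 0 0 0",
)

```text
clock: 22.25
eef_pos: [512.3, 55.7, 62.4]
tool_rot: [[0.99, -0.143, 0.004], [-0.144, -0.989, 0.04], [-0.002, -0.041, -0.999]]
contact_force: [-1.3, -0.1, -0.8]
width: 0.173
gripper_force: 59.1
```

Emit:
carry_out(
  series="0 0.03 0 0 0; 0 0.03 0 0 0; 0 0.03 0 0 0; 0 0.03 0 0 0; 0 0.03 0 0 0",
)

```text
clock: 22.88
eef_pos: [513.8, 55.5, 62.4]
tool_rot: [[0.99, -0.143, 0.004], [-0.143, -0.989, 0.04], [-0.002, -0.041, -0.999]]
contact_force: [-0.6, -0.1, -0.8]
width: 0.172
gripper_force: 59.1
```

Emit:
carry_out(
  series="0 0.03 0 0 0; 0 0.03 0 0 0; 0 0.03 0 0 0; 0 0.03 0 0 0; 0 0.03 0 0 0",
)

```text
clock: 23.5
eef_pos: [515.3, 55.2, 62.4]
tool_rot: [[0.99, -0.143, 0.004], [-0.143, -0.989, 0.04], [-0.002, -0.04, -0.999]]
contact_force: [-0.6, -0.2, -1.0]
width: 0.177
gripper_force: 59.1
```

Emit:
carry_out(
  series="0 0.03 0 0 0; 0 0.03 0 0 0; 0 0.03 0 0 0; 0 0.03 0 0 0; 0 0.03 0 0 0",
)

```text
clock: 24.12
eef_pos: [516.7, 55.0, 62.4]
tool_rot: [[0.99, -0.143, 0.004], [-0.143, -0.989, 0.04], [-0.002, -0.04, -0.999]]
contact_force: [-1.4, -0.3, -0.5]
width: 0.176
gripper_force: 59.1
```

Emit:
carry_out(
  series="0 0.03 0 0 0; 0 0.03 0 0 0; 0 0.03 0 0 0; 0 0.03 0 0 0; 0 0.03 0 0 0",
)

```text
clock: 24.75
eef_pos: [518.2, 54.8, 62.4]
tool_rot: [[0.99, -0.143, 0.004], [-0.144, -0.989, 0.04], [-0.002, -0.04, -0.999]]
contact_force: [-0.8, 0.2, -1.1]
width: 0.171
gripper_force: 59.1
```

Emit:
carry_out(
  series="0 0.03 0 0 0; 0 0.03 0 0 0; 0 0.03 0 0 0; 0 0.03 0 0 0; 0 0.03 0 0 0",
)

```text
clock: 25.38
eef_pos: [519.7, 54.6, 62.4]
tool_rot: [[0.99, -0.143, 0.004], [-0.143, -0.989, 0.04], [-0.002, -0.04, -0.999]]
contact_force: [-1.7, 0.7, -0.8]
width: 0.175
gripper_force: 59.1
```

Emit:
carry_out(
  series="0 0.03 0 0 0; 0 0.03 0 0 0; 0 0.03 0 0 0; 0 0.03 0 0 0; 0 0.03 0 0 0",
)

```text
clock: 26.0
eef_pos: [521.2, 54.4, 62.4]
tool_rot: [[0.99, -0.143, 0.004], [-0.143, -0.989, 0.04], [-0.002, -0.04, -0.999]]
contact_force: [-0.5, 0.9, -1.2]
width: 0.178
gripper_force: 59.1
```

Emit:
carry_out(
  series="0 0.03 0 0 0; 0 0.03 0 0 0; 0 0.03 0 0 0; 0 0.03 0 0 0; 0 0.03 0 0 0",
)

```text
clock: 26.62
eef_pos: [522.7, 54.1, 62.4]
tool_rot: [[0.99, -0.143, 0.004], [-0.144, -0.989, 0.04], [-0.002, -0.04, -0.999]]
contact_force: [-2.0, -0.2, 0.0]
width: 0.172
gripper_force: 59.1
```

Emit:
carry_out(
  series="0 0.03 0 0 0; 0 0.03 0 0 0; 0 0.03 0 0 0; 0 0.03 0 0 0; 0 0.03 0 0 0",
)

```text
clock: 27.25
eef_pos: [524.2, 53.9, 62.4]
tool_rot: [[0.99, -0.143, 0.004], [-0.143, -0.989, 0.04], [-0.002, -0.04, -0.999]]
contact_force: [-1.4, 0.3, -1.3]
width: 0.177
gripper_force: 59.1
```

Emit:
carry_out(
  series="0 0.03 0 0 0; 0 0.03 0 0 0; 0 0.03 0 0 0; 0 0.03 0 0 0; 0 0.03 0 0 0",
)

```text
clock: 27.88
eef_pos: [525.6, 53.7, 62.3]
tool_rot: [[0.99, -0.143, 0.004], [-0.143, -0.989, 0.04], [-0.002, -0.041, -0.999]]
contact_force: [-1.1, 0.5, -1.4]
width: 0.175
gripper_force: 59.1
```

Emit:
carry_out(
  series="0 0.03 0 0 0; 0 0.03 0 0 0; 0 0.03 0 0 0; 0 0.03 0 0 0; 0 0.03 0 0 0",
)

```text
clock: 28.5
eef_pos: [527.1, 53.5, 62.4]
tool_rot: [[0.99, -0.143, 0.004], [-0.143, -0.989, 0.04], [-0.002, -0.041, -0.999]]
contact_force: [-1.4, -0.4, -0.9]
width: 0.177
gripper_force: 59.1
```

Emit:
carry_out(
  series="0 0.03 0 0 0; 0 0.03 0 0 0; 0 0.03 0 0 0; 0 0.03 0 0 0; 0 0.03 0 0 0",
)

```text
clock: 29.12
eef_pos: [528.6, 53.3, 62.4]
tool_rot: [[0.99, -0.143, 0.004], [-0.143, -0.989, 0.04], [-0.002, -0.041, -0.999]]
contact_force: [-1.2, -0.2, -0.9]
width: 0.178
gripper_force: 59.1
```

Emit:
carry_out(
  series="0 0.03 0 0 0; 0 0.03 0 0 0; 0 0.03 0 0 0; 0 0.03 0 0 0; 0 0.03 0 0 0",
)

```text
clock: 29.75
eef_pos: [530.1, 53.1, 62.3]
tool_rot: [[0.99, -0.143, 0.004], [-0.143, -0.989, 0.04], [-0.002, -0.04, -0.999]]
contact_force: [-1.6, -0.6, -0.8]
width: 0.175
gripper_force: 59.1
```

Emit:
carry_out(
  series="0 0.03 0 0 0; 0 0.03 0 0 0; 0 0.03 0 0 0; 0 0.03 0 0 0; 0 0.03 0 0 0",
)

```text
clock: 30.38
eef_pos: [531.6, 52.9, 62.3]
tool_rot: [[0.99, -0.143, 0.004], [-0.143, -0.989, 0.04], [-0.002, -0.041, -0.999]]
contact_force: [-1.4, -0.0, -0.8]
width: 0.177
gripper_force: 59.1
```

Emit:
carry_out(
  series="0 0.03 0 0 0; 0 0.03 0 0 0; 0 0.03 0 0 0; 0 0.03 0 0 0; 0 0.03 0 0 0",
)

```text
clock: 31.0
eef_pos: [533.1, 52.7, 62.3]
tool_rot: [[0.99, -0.143, 0.004], [-0.143, -0.989, 0.04], [-0.002, -0.04, -0.999]]
contact_force: [-1.5, 0.0, -0.6]
width: 0.171
gripper_force: 59.1
```

Emit:
carry_out(
  series="0 0.03 0 0 0; 0 0.03 0 0 0; 0 0.03 0 0 0; 0 0.03 0 0 0; 0 0.03 0 0 0",
)

```text
clock: 31.62
eef_pos: [533.3, 52.6, 62.0]
tool_rot: [[0.99, -0.143, 0.001], [-0.143, -0.989, 0.041], [-0.005, -0.04, -0.999]]
contact_force: [-7.9, 1.1, 0.7]
width: 0.173
gripper_force: 59.2
```

The stop is found: the force rose to 7.9 N and the tip stalled. I'll ease back slightly and hold a light press.

Emit:
carry_out(
  series="0 -0.06 0 0 0; 0 0 0 0 0; 0 0 0 0 0",
)

```text
clock: 32.0
eef_pos: [533.3, 52.6, 62.1]
tool_rot: [[0.99, -0.143, 0.002], [-0.143, -0.989, 0.041], [-0.004, -0.04, -0.999]]
contact_force: [-5.8, 0.4, 0.1]
width: 0.177
gripper_force: 59.2
```

Emit:
carry_out(
  series="0 -0.02 0 0 0; 0 0 0 0 0; 0 0 0 0 0; 0 0 0 0 0; 0 0 0 0 0",
)

```text
clock: 32.62
eef_pos: [533.3, 52.6, 62.2]
tool_rot: [[0.99, -0.143, 0.003], [-0.143, -0.989, 0.04], [-0.003, -0.04, -0.999]]
contact_force: [-5.0, 1.6, -0.4]
width: 0.177
gripper_force: 59.2
```

Emit:
carry_out(
  series="0 0 0 0 0; 0 0 0 0 0; 0 0 0 0 0; 0 0 0 0 0; 0 0 0 0 0",
)

```text
clock: 33.25
eef_pos: [533.2, 52.6, 62.2]
tool_rot: [[0.99, -0.143, 0.003], [-0.143, -0.989, 0.04], [-0.003, -0.04, -0.999]]
contact_force: [-4.9, 1.1, -0.7]
width: 0.173
gripper_force: 59.2
```

The press was held steadily at about 5 N for more than a second. Now I retract straight back, lift, and unwind.

Emit:
carry_out(
  series="0 -0.2 0 0 0; 0 -1 0 0 0; 0 -2 0 0 0; 0 -2 0 0 0; 0 -2 0 0 0",
)

```text
clock: 33.88
eef_pos: [461.6, 63.0, 62.6]
tool_rot: [[0.99, -0.143, 0.004], [-0.143, -0.989, 0.04], [-0.002, -0.041, -0.999]]
contact_force: [-0.4, -0.8, -0.6]
width: 0.176
gripper_force: 59.1
```

Emit:
carry_out(
  series="0 -2 0 0 0; 0 -2 0 0 0; 0 -0.3 0 -1.5 0; 0 0 0 -2 0; 0 0 0 -1.5 0",
)

```text
clock: 34.5
eef_pos: [419.5, 67.1, 113.4]
tool_rot: [[0.99, -0.143, 0.005], [-0.143, -0.989, 0.04], [-0.001, -0.041, -0.999]]
contact_force: [0.8, -0.9, -1.8]
width: 0.176
gripper_force: 59.1
```

Emit:
carry_out(
  series="0 0 0 0 0.1; 0 0 0 0 0.184; 0 0 0 0 0.184; 0 0 0 0 0.184; 0 0 0 0 0.184",
)

```text
clock: 35.12
eef_pos: [419.4, 67.1, 112.7]
tool_rot: [[0.552, -0.834, 0.004], [-0.833, -0.551, 0.04], [-0.031, -0.026, -0.999]]
contact_force: [-0.4, -0.1, -1.5]
width: 0.178
gripper_force: 59.1
```

Run:
```python
from h import *
s=st();print(s['joint_positions'],s['tool_rot'])
```

```text
35.125 [419.39597649  67.07276141 112.65675955] [-0.41899548 -0.07266346 -1.49625062] 0.17796772513787165 59.10104513168335
[  -3.42210836   10.64434502  -31.94356932   47.30792338    2.31988944
 -126.92459683] [[ 0.55207005 -0.83378701  0.00422948]
 [-0.83321126 -0.55148441  0.04029804]
 [-0.03126749 -0.02577139 -0.99917875]]
```

Emit:
carry_out(
  series="0 0 0 0 0.184; 0 0 0 0 0.184; 0 0 0 0 0.184; 0 0 0 0 0.184; 0 0 0 0 0.184",
)

```text
clock: 35.75
eef_pos: [419.4, 67.1, 112.6]
tool_rot: [[-0.329, -0.944, 0.004], [-0.944, 0.329, 0.04], [-0.039, 0.009, -0.999]]
contact_force: [-0.7, -0.5, -0.3]
width: 0.175
gripper_force: 59.1
```

Emit:
carry_out(
  series="0 0 0 0 0.184; 0 0 0 0 0.184; 0 0 0 0 0.184; 0 0 0 0 0.184; 0 0 0 0 0.184",
)

```text
clock: 36.38
eef_pos: [419.4, 67.1, 112.6]
tool_rot: [[-0.951, -0.31, 0.004], [-0.31, 0.95, 0.04], [-0.017, 0.037, -0.999]]
contact_force: [0.3, -0.6, 0.1]
width: 0.174
gripper_force: 59.1
```

Emit:
carry_out(
  series="0 0 0 0 0.184; 0 0 0 0 0.184; 0 0 0 0 0.184; 0 0 0 0 0.184; 0 0 0 0 0.184",
)

```text
clock: 37.0
eef_pos: [419.4, 67.1, 112.6]
tool_rot: [[-0.823, 0.568, 0.004], [0.568, 0.822, 0.04], [0.019, 0.036, -0.999]]
contact_force: [-0.7, 0.1, -1.1]
width: 0.175
gripper_force: 59.1
```

Emit:
carry_out(
  series="0 0 0 0 0.184; 0 0 0 0 0.184; 0 0 0 0 0.184; 0 0 0 0 0.184; 0 0 0 0 0.184",
)

```text
clock: 37.62
eef_pos: [419.4, 67.1, 112.6]
tool_rot: [[-0.046, 0.999, 0.004], [0.998, 0.046, 0.04], [0.04, 0.006, -0.999]]
contact_force: [0.1, -0.1, -1.4]
width: 0.173
gripper_force: 59.1
```

Emit:
carry_out(
  series="0 0 0 0 0.184; 0 0 0 0 0.184; 0 0 0 0 0.184; 0 0 0 0 0.184; 0 0 0 0 0.184",
)

```text
clock: 38.25
eef_pos: [419.4, 67.1, 112.6]
tool_rot: [[0.767, 0.642, 0.004], [0.641, -0.766, 0.04], [0.029, -0.028, -0.999]]
contact_force: [-0.4, 0.3, -1.1]
width: 0.174
gripper_force: 59.1
```

Emit:
carry_out(
  series="0 0 0 0 0.184; 0 0 0 0 0.184; 0 0 0 0 0.12; 0 0 0 0 0.087; 0 0 0 0 0",
)

```text
clock: 38.88
eef_pos: [419.4, 67.1, 112.6]
tool_rot: [[0.992, 0.128, 0.004], [0.128, -0.991, 0.04], [0.009, -0.04, -0.999]]
contact_force: [0.1, 0.0, -1.4]
width: 0.173
gripper_force: 59.1
```

Run:
```python
from h import *
s=st();R=s['tool_rot'];print(s['joint_positions'],R,np.degrees(np.arctan2(R[1,0],R[0,0])))
print('shift cm', (np.array([515,-291.5,112])-s['eef_pos'])@R/10)
```

```text
38.875 [419.44266084  67.08099783 112.62862361] [ 0.06586278  0.0095317  -1.3655509 ] 0.17295369071562242 59.09792482852936
[ -3.42306592  10.65695698 -31.93190561  47.31795965   2.32374937
 169.20144999] [[ 0.99170335  0.1284839   0.00404295]
 [ 0.12821829 -0.99092371  0.0403766 ]
 [ 0.009194   -0.03952323 -0.99917635]] 7.366959159921191
shift cm [ 4.87821127 36.76288382 -1.3463842 ]
```

Emit:
carry_out(
  series="0 0.5 3 -0.15 0.0055; 0 0.6 4.7 -0.17 0; 0 0.6 4.7 -0.17 0; 0 0.6 4.7 -0.17 0; 0 0.6 4.7 -0.17 0",
)

```text
clock: 39.5
eef_pos: [475.4, -147.4, 112.5]
tool_rot: [[0.992, 0.125, 0.004], [0.125, -0.991, 0.04], [0.009, -0.039, -0.999]]
contact_force: [0.6, 0.8, 0.2]
width: 0.179
gripper_force: 59.1
```

Emit:
carry_out(
  series="0 0.6 4.7 -0.17 0; 0 0.6 4.7 -0.17 0; 0 0.6 3.5 -0.17 0; 0 0.18 2.06 0 0; 0 0 0 0 0",
)

```text
clock: 40.12
eef_pos: [513.2, -292.5, 111.4]
tool_rot: [[0.992, 0.123, 0.003], [0.122, -0.992, 0.041], [0.008, -0.04, -0.999]]
contact_force: [-0.3, 0.7, -1.6]
width: 0.174
gripper_force: 59.1
```

```bash
cat > g.py <<'E'
from h import *
for i in range(6): d=get('side')
get('top','t7')
s=st();R=s['tool_rot'];print(R,np.degrees(np.arctan2(R[1,0],R[0,0])))
print('shift cm to z48.5', (np.array([514.9,-291.5,48.5])-s['eef_pos'])@R/10)
rod(d,s)
E
python3 g.py
```

```text
40.475 [ 513.2592539  -291.25041652  111.97559146] [ 0.88283019  0.53797591 -1.09812522] 0.1731656248549381 59.090829491615295
[[ 0.99234614  0.12343404  0.00362891]
 [ 0.12318832 -0.99155933  0.04043177]
 [ 0.00858894 -0.03967527 -0.99917571]] 7.076407724197644
shift cm to z48.5 [0.10522544 0.29684121 6.34191323]
101 [149.58914879 150.31940313 151.90958777 152.68236248 152.75656093
 154.85342394]
45 14 [52.9 -4.3 -2.1] [ 45.6 -12.5  -5.9] [59.4  2.7  3.5]
60 14 [68.6 -4.  -0.8] [61.6 -8.4 -3.8] [75.   1.3  2.6]
75 13 [83.5 -4.  -1.3] [75.3 -5.8 -5.3] [89.5 -0.9  2.9]
90 11 [97.6 -3.6 -0.8] [91.6 -7.8 -4.9] [104.1   1.1   5.4]
105 15 [112.7  -4.3  -0.9] [105.3  -8.4  -4.8] [1.197e+02 1.000e-01 3.900e+00]
120 11 [127.5  -4.5  -0.7] [121.8  -6.9  -4. ] [134.5  -1.2   4.4]
135 18 [142.7  -5.4  -1.5] [135.  -10.3  -7.2] [149.6   0.8   5.1]
150 5 [152.5  -6.   -1.8] [150.3  -8.8  -5.8] [154.9  -2.3   4. ]
```

Emit:
carry_out(
  series="0 0.1 0.3 1 0; 0 0 0 1.5 0; 0 0 0 1.5 0; 0 0 0 1 0; 0 0 0 0.6 0",
)

```text
clock: 41.1
eef_pos: [514.7, -292.5, 54.9]
tool_rot: [[0.992, 0.122, 0.003], [0.122, -0.992, 0.041], [0.008, -0.04, -0.999]]
contact_force: [1.1, -0.3, -0.9]
width: 0.18
gripper_force: 59.1
```

```bash
python3 g.py | head -6; python3 -c "
from h import *
crop(get('side','s8'),220,90,340,190,6,'c8.png')"
```

```text
41.45 [ 515.07225617 -292.79716616   56.12214497] [ 0.1872655  -0.5739261  -0.90915673] 0.17738884819198664 59.090813398361206
[[ 0.99246289  0.12247365  0.00419742]
 [ 0.12221061 -0.9917002   0.03994085]
 [ 0.00905428 -0.03912684 -0.99919323]] 7.019989425649463
shift cm to z48.5 [-0.00814434 -0.10092663  0.76670825]
144 [147.56856622 148.36021411 149.72583453 151.34995787 152.64759084
```

View pics/c8.png

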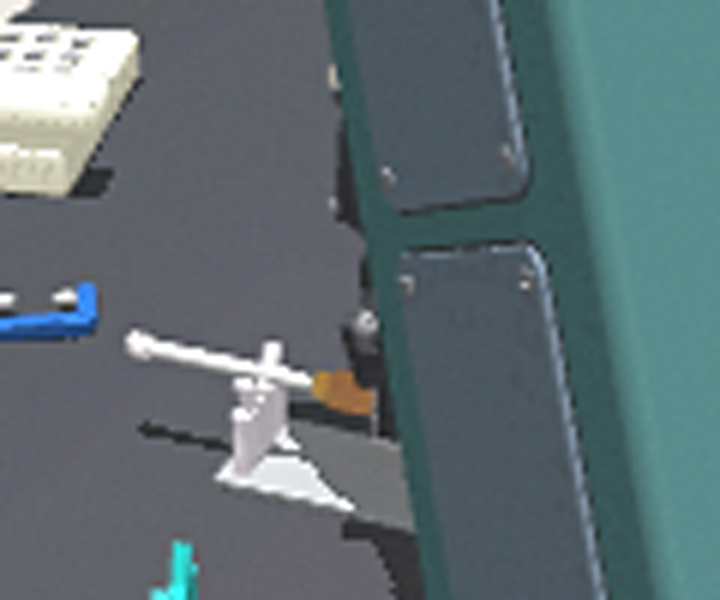

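The rod is entering the fork notches, with the shaft at crop (265,365) between the fork horns. I'll lower the last 7 mm.

Emit:
carry_out(
  series="0 0 -0.1 0.2 0; 0 0 0 0.25 0; 0 0 0 0.22 0; 0 0 0 0 0; 0 0 0 0 0",
)

```text
clock: 42.12
eef_pos: [514.8, -291.5, 49.1]
tool_rot: [[0.992, 0.122, 0.004], [0.122, -0.992, 0.04], [0.009, -0.039, -0.999]]
contact_force: [-0.8, -1.7, 0.1]
width: 0.175
gripper_force: 59.4
```

Emit:
carry_out(
  series="0 0 0 0.04 0; 0.3 0 0 0 0; 0.6 0 0 0 0; 1 0 0 0 0; 1 0 0 0 0",
)

```text
clock: 42.75
eef_pos: [514.8, -291.3, 48.6]
tool_rot: [[0.992, 0.122, 0.004], [0.122, -0.992, 0.04], [0.009, -0.04, -0.999]]
contact_force: [0.4, 0.2, 0.4]
width: 0.918
gripper_force: 0.0
```

Emit:
carry_out(
  series="1 0 0 0 0; 1 0 0 0 0; 1 0 0 -1 0; 1 0 0 -2 0; 1 0 0 -3 0",
)

```text
clock: 43.38
eef_pos: [514.3, -293.6, 109.4]
tool_rot: [[0.992, 0.122, 0.003], [0.122, -0.992, 0.041], [0.008, -0.04, -0.999]]
contact_force: [0.3, 0.7, 0.9]
width: 0.997
gripper_force: 0.0
```

Emit:
carry_out(
  series="1 0 0 -4 0; 1 -4 2 -4 0; 1 -5 2 -3 0; 1 -5 2 0 0; 1 0 0 0 0",
)

```text
clock: 44.0
eef_pos: [380.2, -376.3, 216.1]
tool_rot: [[0.993, 0.119, 0.004], [0.118, -0.992, 0.039], [0.009, -0.038, -0.999]]
contact_force: [0.2, 0.4, -0.6]
width: 1.0
gripper_force: 0.0
```

Run:
```python
from h import *
d=get('top','t9');b=get('side','s9');st()
P=cloud(d);hsv=cv2.cvtColor(d['pixels'],cv2.COLOR_RGB2HSV).astype(int);v,u=np.mgrid[:384,:512]
rb=(u>310)&(u<350)&(v>125)&(v<210);og=rb&(hsv[...,0]>5)&(hsv[...,0]<22)&(hsv[...,1]>120);q=P[og]
if len(q):print('handle',len(q),np.median(q,0),cv2.minAreaRect(q[:,:2].astype(np.float32)))
cv2.imwrite('pics/c9.png',np.hstack([cv2.resize(d['pixels'][70:210,195:355],(400,350),interpolation=2),cv2.resize(b['pixels'][100:240,120:280],(400,350),interpolation=2)])[:,:,::-1])
```

```text
44.1 [ 382.415798   -374.95927224  215.5438909 ] [-0.175339   -0.86099114 -0.47248775] 1.000361723510835 0.0
handle 190 [ 502.99577165 -289.23922995   55.83687991] ((505.6183776855469, -290.5453796386719), (111.01528930664062, 15.722986221313477), 7.281810283660889)
```

View pics/c9.png

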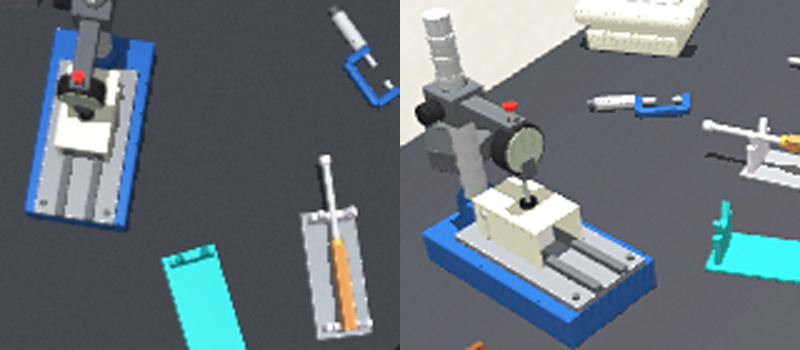

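The rod lies in both forks with its handle top at 56 mm, as at the start. The block is inside the hood, and the robot is clear.

```bash
python3 -c "
from workcell import bot
print(bot.hand_in())"
```

```text
the job is handed in; nothing more can be done
None
```

The job is handed in: the block was pushed to the stop, held there at about 5 N for over a second (brief peak about 8 N, right at the slip limit; I saw no sign the stop moved but couldn't check), and the rod is back on its rest.

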